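Index the short vial to the reader of a manual sample changer

TASK

Bring the short vial to the reader of the sample changer: draw the spring index pin up by the knob on the carousel's handle arm, turn the carousel until the short vial's cup stands in front of the lens, and let the pin drop fully home in the hole of that station. Never wrench the carousel against an engaged pin or press the pin hard on the plates, do not touch the vials or spill one from its cup, and leave the other things on the bench where they are.

Things in the scene. Friction and masses are not known exactly. Their poses are not given: they have to be found in the camera images.
- sample_changer: Fixed sample changer: round grey base, 232 mm across, with a white optical reader (34 x 66 x 74 mm) on its rim, lens pointing inward. Origin: on the carousel's vertical axis at bench level; x points from the axis to the reader, z up. The carousel's handle arm starts on the side away from the reader (-x).
- start_hole (a point): Mouth of the hole the pin starts in, on the top of a fixed flat metal ring (80 to 104 mm from the axis, top 24 mm above the bench). Six more holes lie at 45, 90 and 135 degrees to either side, each 3 to 7 mm off that even place to one side or the other, as it was set by hand: find it by feel. Holes are 11.6 mm wide, 8 mm deep, 92 mm from the axis.
- carousel (a joint): Turn of the carousel, rad: 0 as found, positive counter-clockwise from above, 2.4 rad free either way; stays where it is left (drag at the knob about 1 N, 3 N with the pin sliding). It has seven cups 50 mm from the axis: one at the lens as found, others at 45, 90 and 135 degrees to either side. Turning by minus a cup's angle from the lens brings it to the lens.
- plunger (a joint): Lift of the index pin and its knob, m: 0 fully home, 0.010 fully drawn. With its tip sliding on the ring it reads 0.0065; above that the carousel can turn, below it the pin is in a hole. A spring pushes it down, 6 N when home to 10 N when drawn; let go, it drops by itself in 0.1 s.
- knob (a point): Middle of the plunger's black knob, a vertical cylinder 26 mm across, 24 mm high, on the handle arm 92 mm from the axis; 65 mm above the bench with the pin home, and it rises with the pin. Grip it from above. It turns only with the carousel. Below it: plunger barrel, 19 mm across, top 50 mm above the bench; arm, 24 mm wide, top 37 mm.
- index_pin: The vertical steel index pin under the knob, one piece with it; 10 mm across, flat end, 6.5 mm below the ring's top when home. The ring is built of plates with gaps up to 4 mm between them: the pin slides over these without catching and drops only into a hole. More than 30 N on it would bend it. Origin: on its axis, at bench level when home.
- read_point (a point): Reading place: centre of the floor of the cup that stands in front of the lens, 50 mm from the carousel's axis toward the reader, 29 mm above the bench. Cups have a 28 mm bore and rims 42 mm above the bench.
- short_vial: The short vial: amber glass with a screw cap, 18 mm across and 34 mm high, clearly the lowest of the four vials; loose in one of the cups that start 45 or 90 degrees to either side of the lens. Origin: centre of its underside, z up.
- vial_amber_a: A taller amber vial, 24 mm across, 52 mm high, in another of these four cups. Origin: centre of its underside.
- vial_amber_b: A taller amber vial, 22 mm across, 46 mm high, in another of these four cups. Origin: centre of its underside.
- shelf_bottle_06: A taller amber vial, 23 mm across, 54 mm high, in another of these four cups. Origin: centre of its underside.
- beaker: Bystander: empty glass beaker, 61 mm across, 77 mm high. Origin: centre of its underside.
- tape_roll: Bystander: roll of label tape lying flat, 58 mm across, 19 mm high. Origin: centre of its underside.
- timer: Bystander: bench timer lying flat, 66 x 64 x 18 mm. Origin: centre of its underside.

How it is judged (in metres and radians):
On the way, in this order (a step that is already met when the one before it is completed fails the run):
1. the index pin is drawn clear of its hole (value of joint plunger above 0.0075 m), for 0.1 s.
2. the carousel is turned so that the short vial stands in front of the lens (horizontal distance between short_vial and read_point below 0.012 m), for 0.1 s.
At the end, for the whole second after the job is handed in: The index pin is fully home in the station's hole (plunger below 1.5 mm), the short vial stands within 12 mm of the reading place in front of the lens, the carousel and vial are at rest, and all four vials stand upright in their cups (tilt below 0.2 rad) (horizontal distance between short_vial and read_point below 0.012 m and value of joint plunger below 0.0015 m and velocity of joint carousel between -0.05 and 0.05 rad/s and linear speed of short_vial below 0.02 m/s and angle between each of short_vial, vial_amber_a, vial_amber_b, shelf_bottle_06's own z axis and vertical below 0.2 rad); the robot touches nothing.
It fails at once if the index pin is loaded with more than 30 N (wrenched in a hole or pressed on the plates) (contact force between index_pin and anything else above 30 N).
It fails at once if a vial is touched by the robot (contact force between any of the fingers, the arm and short_vial above 0.3 N or contact force between any of the fingers, the arm and vial_amber_a above 0.3 N or contact force between any of the fingers, the arm and vial_amber_b above 0.3 N or contact force between any of the fingers, the arm and shelf_bottle_06 above 0.3 N).
It fails at once if a vial tips over (more than 0.5 rad) or leaves its cup (angle between any of short_vial, vial_amber_a, vial_amber_b, shelf_bottle_06's own z axis and vertical above 0.5 rad or height (world z) of any of short_vial, vial_amber_a, vial_amber_b, shelf_bottle_06 above 0.042 m or height (world z) of any of short_vial, vial_amber_a, vial_amber_b, shelf_bottle_06 below 0.02 m).
It fails at once if the beaker, the tape roll or the timer is moved by more than 15 mm (distance of any of beaker, tape_roll, timer from where it was at the start of the episode above 0.015 m).
It also fails if it takes over 40 s, if anything falls off the work surface, if the arm or the gripper's body presses on something with over 40 N, if the wrist force passes 120 N, or if a joint passes its speed limit or range.

ROBOT

A 7-joint arm with a two-finger parallel gripper is mounted at the origin on a cart in front of the work surface, level with it; the furniture and walls round the work are solid. World frame = base frame: x ahead of the robot, y to its left, z up, the work surface at z = 0. Lengths are in m, angles in degrees, forces in N, time in s.
With the tool pointing down it reaches from about 0.425 to 0.875 m from the base axis. Payload 4.7 kg.
Tool frame: the origin (TCP) lies between the finger pads; the fingertips stand 8 mm ahead of it and the grasp point (between the pads) lies 11 mm behind it (env.tip_extent is the distance from the TCP to the fingertips, in m); z points along the fingers, y is the line along which they close (so a half turn about z gives the same grasp; the last joint's range is limited). The gripper opens to 87 mm and grips with 3 to 60 N. Pads are 19 mm wide; open, the fingers measure 117 mm over their backs; the gripper's body (75 mm by 190 mm) begins 51 mm behind the grasp point.
Start: joints at [-64.681, 18.392, -4.016, 83.108, 1.295, 78.541, -3.26], TCP at [0.27, 0.591, 0.209] pointing down, gripper open.
Joint ranges: [-163.93, 163.93], [-17.29, 119.83], [-79.2, 71.16], [3.27, 140.29], [-89.18, 269.18], [5.43, 117.66], [-154.24, 154.24]. Speed limits (degrees/s): [147.25, 147.25, 180, 180, 180, 180, 180].

INTERFACE

Orientations are given as [roll, pitch, yaw] about the fixed x, y, z axes, in that order (R = Rz(yaw) Ry(pitch) Rx(roll)).
In Python, from cell import sensors, vision, workorder, env gives the robot as it stands.
- The arm moves only by the tool drive_tool, never from a script. Its argument "moves" is a list of rows, each an object of numbers: "x", "y", "z": the shift along the tool's x, y, z in mm; "rx", "ry", "rz": the turn, a rotation vector about the tool's x, y, z in rad; "fingers": the closure, from -1 (fully open) to 1 (shut). In form: [{"x": .., "y": .., "z": .., "rx": .., "ry": .., "rz": .., "fingers": ..}, ...]. A call has 1 to 20 rows; each row is the pose to reach, as a shift and turn from the pose commanded when the call began, along the tool's axes at that moment; what a row does not reach only later rows make up. A row lasts 1/8 s, in which the tool goes at most 62.5 mm and 10.7 degrees, less where a joint would pass 70% of its speed; a pose out of reach is approached as far as the arm can. A call with a gripper value outside its range is refused whole. The fingers move at their own pace and stop on an object; "force" is the grip in N (left out, the last holds). Time passes only in rows, so rows that repeat a pose let the fingers close. It gives the time, the measured TCP pose, the force, the opening and the grip force at its end, in the units of the state.
- sensors.get_obs(): the state, without advancing time (a new reading comes with each control period).
- vision.read_camera(name): name is "scene" or "top" or "wrist"; returns a dict with "image" (420x560x3 uint8, red, green, blue), "fx", "fy", "cx", "cy" (pixels), "R" (3x3) and "t" (3): a world point X has camera coordinates R X + t. Camera axes: x right, y down, z forward; pixel columns grow to the right and rows downward; lengths in m; the calibration is good to about 2 mm. A picture is of the moment at which its call begins. There is no depth.
- workorder.sign_off(): hands the job in; it is judged then, once.
The state is a dict: "time_s": time; "qpos": joint angles; "joint_velocities": joint speeds; "effort": joint torques, N m; "tool_pos": TCP position; "tool_rot": TCP orientation; "force": force on the tool from outside, world axes, zero at the start; "wrist_torque": the same for the moment, N m; "grip_width": finger opening in m; "grasp_force": force on a finger pad.
Only numpy, scipy, OpenCV 4.12 (cv2) and the standard library are available. Lean on these libraries where they do the work, as an engineer would, in place of code of your own. Each camera call takes 0.05 s, during which the arm holds its last target. There are 200 camera calls.

## Working session

There is one attempt and no reset: what is moved stays moved. The work goes in short steps, Python scripts to look and compute and a tool call to move; the robot and the scene stay as the last step left them, time stands still between calls to the robot, and variables do not carry over. Pictures are saved under pics/ and viewed, at most 10 in all, crops included, and the job is handed in when it is done.

Besides the shell and the picture viewer there is one more tool, called by a JSON object that holds its "api" and its "payload", one argument or row to a line. drive_tool: Moves the arm, as the interface text tells. Its arguments: {"type":"object","properties":{"moves":{"type":"array"},"force":{"type":"number"}},"required":["moves"]}

```bash
mkdir -p pics; ls; cat > h.py <<'E'
import numpy as np, cv2
from cell import sensors, vision, workorder, env
def shot(n,f):
    c=vision.read_camera(n); cv2.imwrite(f'pics/{f}.png',c['image'][:,:,::-1]); np.savez(f'pics/{f}.npz',**c); return c
def ray(c,u,v):
    d=np.array([(u-c['cx'])/c['fx'],(v-c['cy'])/c['fy'],1.]); R=np.array(c['R']); return -R.T@np.array(c['t']), R.T@d
def onz(c,u,v,z):
    o,d=ray(c,u,v); return o+d*(z-o[2])/d[2]
def proj(c,X):
    p=np.array(c['R'])@np.array(X)+np.array(c['t']); return np.array([c['fx']*p[0]/p[2]+c['cx'],c['fy']*p[1]/p[2]+c['cy']])
def two(c1,p1,c2,p2):
    o1,d1=ray(c1,*p1);o2,d2=ray(c2,*p2)
    s=np.linalg.lstsq(np.stack([d1,-d2],1),o2-o1,rcond=None)[0]
    a,b=o1+s[0]*d1,o2+s[1]*d2; return (a+b)/2,np.linalg.norm(a-b)
E
python3 - <<'E'
from h import *
a=shot('scene','s0');b=shot('top','t0')
cv2.imwrite('pics/both.png',cv2.resize(np.hstack([a['image'],b['image']])[:,:,::-1],(800,300)))
print(sensors.get_obs()); 
for c in(a,b):print(c['fx'],-np.array(c['R']).T@c['t'])
E
```

```text
pics
{'time_s': 0.1, 'qpos': array([-64.68049721,  18.43532125,  -4.01512822,  83.16570472,
         1.29520001,  78.54049098,  -3.2606769 ]), 'joint_velocities': array([-0.04865007, -0.15102983,  0.07820341, -0.18585329,  0.0447928 ,
       -0.0154233 , -0.03651746]), 'effort': array([-7.00088094e-04, -4.92568016e+01, -4.06004721e-01, -3.13399816e+01,
       -6.40825205e-02,  3.93620844e-02,  7.55958786e-05]), 'tool_pos': array([0.26951522, 0.59094451, 0.20838442]), 'tool_rot': array([-1.79903720e+02,  5.64226813e-03,  1.55489028e+02]), 'force': array([ 0.65913133, -0.86887168, -0.0492103 ]), 'wrist_torque': array([-0.01597181, -0.03244378,  0.01461137]), 'grasp_force': 0.0, 'grip_width': 0.08702453209860588}
404.4894669687498 [ 0.06020003 -0.7263048   0.65913403]
441.9066179388462 [0.41239863 0.01213056 1.56142263]
```

View pics/t0.png

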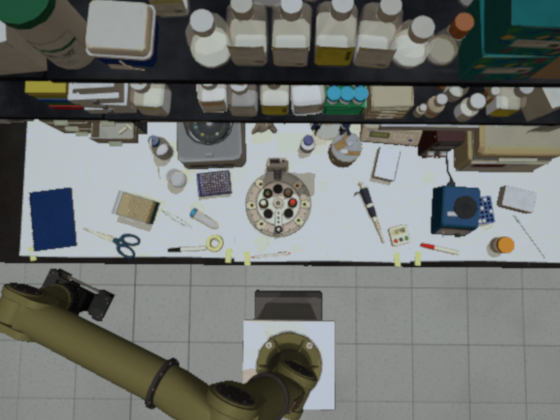

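View pics/s0.png

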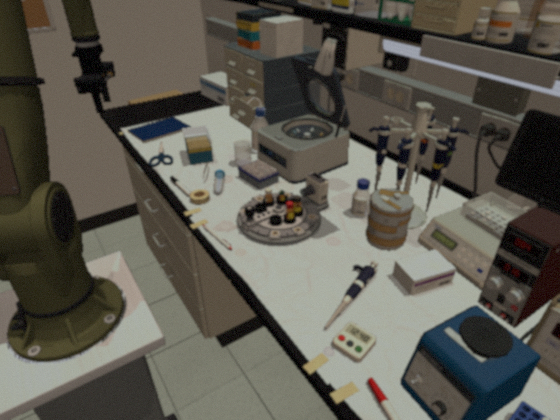

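The top view shows the changer at about (278,204) with its reader at (277,165). In the scene view it is at about (280,215). I'll crop both in.

```bash
python3 - <<'E'
from h import *
a=cv2.imread('pics/t0.png')[150:245,235:320];b=cv2.imread('pics/s0.png')[165:250,225:345]
A=cv2.resize(a,None,fx=4.4,fy=4.4,interpolation=cv2.INTER_CUBIC);B=cv2.resize(b,(420,298),interpolation=cv2.INTER_CUBIC)
o=np.zeros((420,800,3),np.uint8);o[:418,:374]=A;o[:298,378:798]=B;cv2.imwrite('pics/c0.png',o)
c=np.load('pics/t0.npz')
print(onz(c,278,204,.03),onz(c,277,165,.074))
E
```

```text
[0.55227367 0.04244043 0.03      ] [0.68148207 0.04638828 0.074     ]
```

View pics/c0.png

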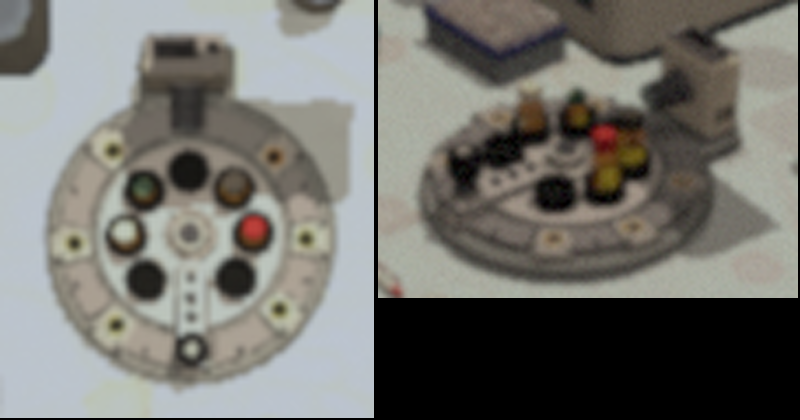

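The vial caps are green at +45°, white at +90°, brown at −45° and red at −90°. Their heights aren't clear from here, so I'll bring the wrist camera in.

{"api": "drive_tool", "payload": {
  "moves": [
    {"x":-40,"y":-42,"z":-10},
    {"x":-80,"y":-84,"z":-20},
    {"x":-120,"y":-126,"z":-30},
    {"x":-160,"y":-168,"z":-40},
    {"x":-200,"y":-210,"z":-50},
    {"x":-240,"y":-252,"z":-50},
    {"x":-280,"y":-294,"z":-50},
    {"x":-320,"y":-336,"z":-50},
    {"x":-360,"y":-378,"z":-50},
    {"x":-400,"y":-420,"z":-50},
    {"x":-400,"y":-420,"z":-50},
    {"x":-400,"y":-420,"z":-50}
  ]
}}

```text
invalid input at $.moves[0]: expected keys x, y, z, rx, ry, rz, fingers
```

```bash
python3 - <<'E'
from h import *
c=shot('wrist','w1');s=sensors.get_obs();print(s['tool_pos'],s['tool_rot'],s['qpos'],s['time_s'],c['fx'],-c['R'].T@c['t'],c['R'])
E
```

```text
[0.26957615 0.59096422 0.20852091] [-1.79915673e+02  6.98105507e-03  1.55486277e+02] [-64.67726687  18.42752139  -4.01492363  83.16021589   1.29660279
  78.54189673  -3.26016139] 0.15 332.1518030937814 [0.209978   0.61891096 0.38418686] [[ 0.41448345  0.91005524 -0.00171127]
 [ 0.88386777 -0.40210712  0.23893019]
 [ 0.21675156 -0.10054515 -0.97103524]]
```

View pics/w1.png

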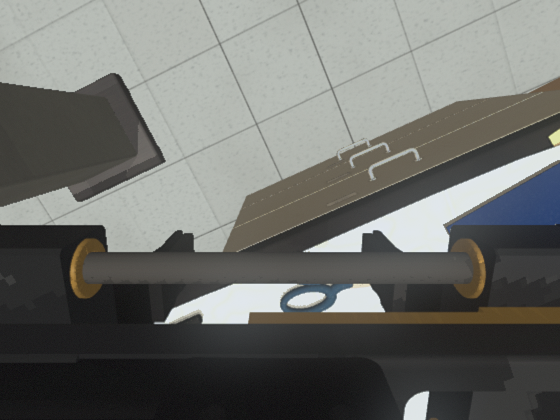

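{"api": "drive_tool", "payload": {
  "moves": [
    {"x":-38,"y":-43,"z":-10,"rx":0,"ry":0,"rz":0.17,"fingers":-1},
    {"x":-76,"y":-86,"z":-20,"rx":0,"ry":0,"rz":0.34,"fingers":-1},
    {"x":-114,"y":-129,"z":-30,"rx":0,"ry":0,"rz":0.51,"fingers":-1},
    {"x":-152,"y":-172,"z":-40,"rx":0,"ry":0,"rz":0.68,"fingers":-1},
    {"x":-190,"y":-215,"z":-50,"rx":0,"ry":0,"rz":0.85,"fingers":-1},
    {"x":-228,"y":-258,"z":-50,"rx":0,"ry":0,"rz":1.02,"fingers":-1},
    {"x":-266,"y":-301,"z":-50,"rx":0,"ry":0,"rz":1.19,"fingers":-1},
    {"x":-304,"y":-344,"z":-50,"rx":0,"ry":0,"rz":1.36,"fingers":-1},
    {"x":-342,"y":-387,"z":-50,"rx":0,"ry":0,"rz":1.53,"fingers":-1},
    {"x":-382,"y":-429,"z":-50,"rx":0,"ry":0,"rz":1.7,"fingers":-1},
    {"x":-382,"y":-429,"z":-50,"rx":0,"ry":0,"rz":1.87,"fingers":-1},
    {"x":-382,"y":-429,"z":-50,"rx":0,"ry":0,"rz":2.04,"fingers":-1},
    {"x":-382,"y":-429,"z":-50,"rx":0,"ry":0,"rz":2.21,"fingers":-1},
    {"x":-382,"y":-429,"z":-50,"rx":0,"ry":0,"rz":2.38,"fingers":-1},
    {"x":-382,"y":-429,"z":-50,"rx":0,"ry":0,"rz":2.55,"fingers":-1},
    {"x":-382,"y":-429,"z":-50,"rx":0,"ry":0,"rz":2.714,"fingers":-1},
    {"x":-382,"y":-429,"z":-50,"rx":0,"ry":0,"rz":2.714,"fingers":-1},
    {"x":-382,"y":-429,"z":-50,"rx":0,"ry":0,"rz":2.714,"fingers":-1}
  ]
}}

```text
time_s: 2.4
tool_pos: [0.4392, 0.0425, 0.2593]
tool_rot: [-180.0, 0.0, 0.1]
force: [0.6, 0.0, -0.4]
grip_width: 0.0869
grasp_force: 0.0
```

```bash
python3 - <<'E'
from h import *
c=shot('wrist','w2');s=sensors.get_obs();print(s['tool_pos'],s['tool_rot'],s['qpos'],s['time_s'],-c['R'].T@c['t'])
E
```

```text
[0.43921429 0.04256916 0.25930021] [-1.79998949e+02  3.87217743e-03  1.12725755e-01] [ -30.39118977   -9.70559387   18.96486614  106.90931037    3.16754322
   82.29391835 -101.9913875 ] 2.45 [0.50425732 0.04332321 0.43508105]
```

View pics/w2.png

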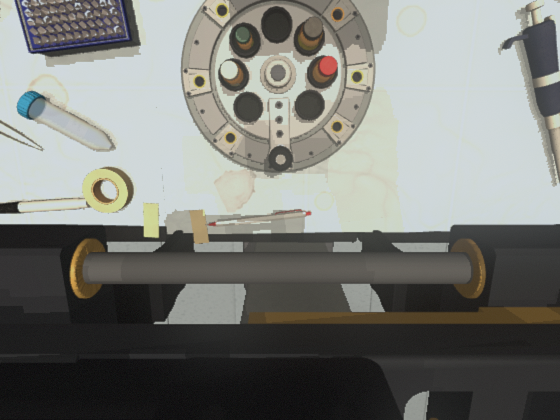

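The wrist view shows the caps at green (242,37), white (231,72), brown (313,28) and red (327,66), with the knob at (280,159). I'll enlarge the carousel to compare heights.

```bash
python3 - <<'E'
from h import *
a=cv2.imread('pics/w2.png')[0:180,175:385]
cv2.imwrite('pics/c2.png',cv2.resize(a,None,fx=3.3,fy=3.3,interpolation=cv2.INTER_CUBIC))
E
```

```text
(no output)
```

View pics/c2.png

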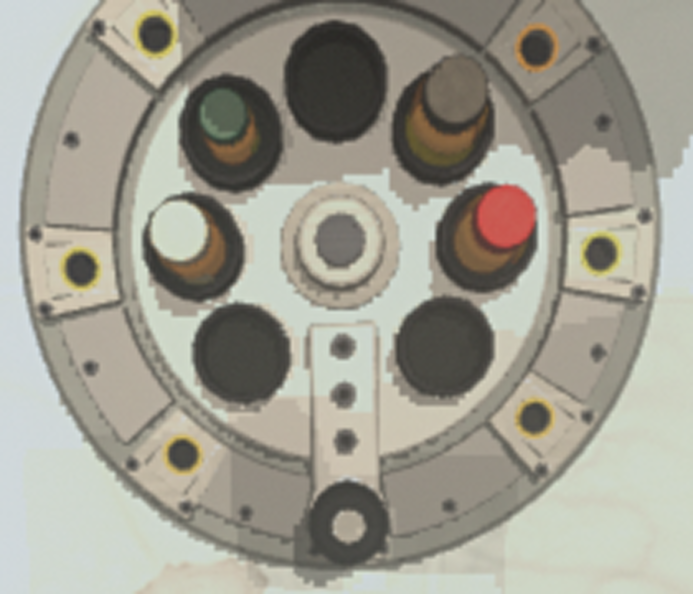

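```bash
python3 - <<'E'
from h import *
T=dict(np.load('pics/t0.npz'));W=dict(np.load('pics/w2.npz'))
off=lambda p:(175+p[0]/3.3,p[1]/3.3); offt=lambda p:(235+p[0]/4.4,150+p[1]/4.4)
caps={'green':((224,113),(144,189)),'white':((179,230),(126,233)),'brown':((458,89),(235,186)),'red':((505,216),(254,230)),'knob':((348,524),(191,349)),'hub':((341,241),(190,233))}
for k,(w,t) in caps.items(): print(k,two(W,off(w),T,offt(t)))
H=[(183,453),(81,268),(155,34),(537,47),(600,254),(535,418)]
# yellow ring / dark hole centroids refined
img=cv2.cvtColor(W['image'],cv2.COLOR_RGB2GRAY)
P=[]
for h in H:
    u,v=off(h);x0,y0=int(u)-7,max(int(v)-7,0);p=img[y0:y0+15,x0:x0+15].astype(float)
    m=(p<80); n,l,s,c=cv2.connectedComponentsWithStats(m.astype(np.uint8))
    i=1+np.argmin(np.hypot(*(c[1:]-[u-x0,v-y0]).T)); uu,vv=c[i]+[x0,y0]
    X=onz(W,uu,vv,.024);P.append(X[:2]);print(X.round(4),s[i][4])
P=np.array(P)
A=np.c_[2*P,np.ones(6)];q=np.linalg.lstsq(A,(P**2).sum(1),rcond=None)[0];ctr=q[:2];print('ctr',ctr,np.sqrt(q[2]+ctr@ctr))
k=onz(W,*off((348,524)),.077);print('knob@77',k)
print(np.degrees(np.arctan2(*(P-ctr).T[::-1])),np.degrees(np.arctan2(k[1]-ctr[1],k[0]-ctr[0])))
E
```

```text
green (array([0.58325053, 0.07616832, 0.09240272]), np.float64(0.00047014147054937164))
white (array([0.54836236, 0.08780965, 0.1126393 ]), np.float64(0.0013849323974109086))
brown (array([0.58684268, 0.00854162, 0.09823221]), np.float64(0.004238042920128315))
red (array([ 0.55562813, -0.007274  ,  0.08191282]), np.float64(0.003925336493531489))
knob (array([0.46300456, 0.0397786 , 0.06433883]), np.float64(0.000646121353231153))
hub (array([0.55514346, 0.04217611, 0.0418766 ]), np.float64(0.0012914466053181926))
[0.4843 0.1014 0.024 ] 45
[0.549  0.1352 0.024 ] 56
[0.6235 0.1062 0.024 ] 62
[ 0.6196 -0.0226  0.024 ] 73
[ 0.5545 -0.0485  0.024 ] 41
[ 0.4981 -0.0278  0.024 ] 41
ctr [0.55598001 0.04361508] 0.091986927079548
knob@77 [0.46435604 0.04020639 0.077     ]
[ 141.13557333   94.34246987   42.81890366  -46.13023859  -90.90064804
 -129.03230112] -177.86940795004708
```

```bash
python3 - <<'E'
from h import *
S=dict(np.load('pics/s0.npz'));W=dict(np.load('pics/w2.npz'))
off=lambda p:(175+p[0]/3.3,p[1]/3.3); offs=lambda p:(225+(p[0]-378)/3.5,165+p[1]/3.5)
caps={'green':((224,113),(577,97)),'white':((179,230),(530,93)),'brown':((458,89),(630,122)),'red':((505,216),(604,135))}
for k,(w,t) in caps.items():
    print(k,two(W,off(w),S,offs(t)),[(proj(S,onz(W,*off(w),z))-[225,165])*7 for z in(.063,.08)])
ax=np.array([.556,.0436])
for k,(w,t),a in zip(caps,caps.values(),(45,90,-45,-90)):
    c=ax+.05*np.array([np.cos(np.radians(a+2)),np.sin(np.radians(a+2))])
    for z in(.063,.075,.083): print(k,z,((onz(W,*off(w),z)[:2]-c)*1000).round(1),end=' ')
    print()
a=cv2.imread('pics/s0.png')[165:250,225:339]
cv2.imwrite('pics/c3.png',cv2.resize(a,None,fx=7,fy=7,interpolation=cv2.INTER_CUBIC))
E
```

```text
green (array([0.59179829, 0.07964844, 0.05654667]), np.float64(0.0008625244355604912)) [array([393.52263179, 182.37833683]), array([387.2509001 , 150.51332823])]
white (array([0.55603594, 0.09361406, 0.06571668]), np.float64(0.0012542838013972412)) [array([301.33552281, 191.34272276]), array([298.28153522, 159.03846205])]
brown (array([0.59419706, 0.00791156, 0.07060271]), np.float64(0.0017146077042202474)) [array([513.30113128, 259.17281744]), array([502.39319185, 223.16493582])]
red (array([ 0.55819638, -0.00704182,  0.07987534]), np.float64(0.000978383518138741)) [array([458.4332615 , 308.86009727]), array([449.30730735, 270.09973675])]
green 0.063 [-0.2 -1. ] green 0.075 [-2.9 -2.1] green 0.083 [-4.8 -2.9] 
white 0.063 [1.6 0.7] white 0.075 [-0.1 -0.9] white 0.083 [-1.2 -2. ] 
brown 0.063 [ 4.3 -2.7] brown 0.075 [ 1.3 -1.5] brown 0.083 [-0.7 -0.8] 
red 0.063 [ 2.6 -2.8] red 0.075 [ 0.7 -1.1] red 0.083 [-0.5  0. ]
```

View pics/c3.png

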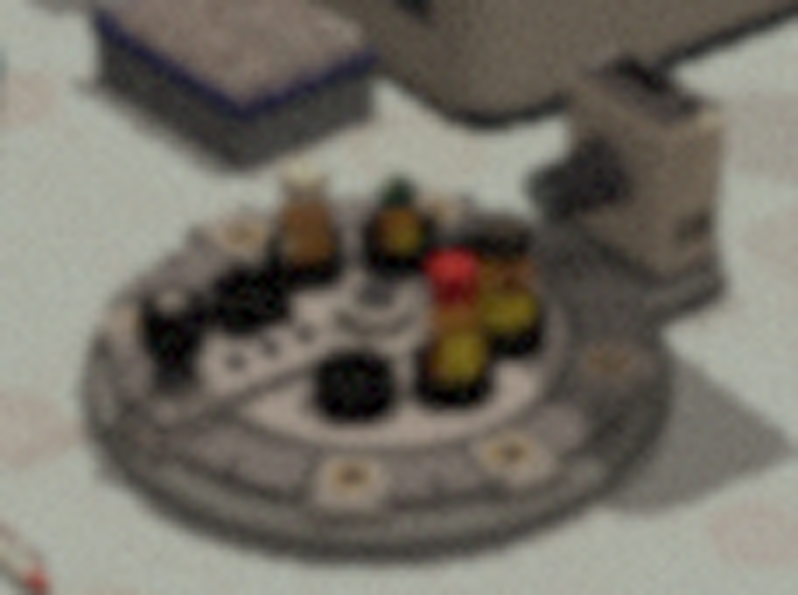

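The green-capped vial at +45° is the short one: in the scene crop its cap top at (398,183) fits a height of 63 mm. The others come out at 75–83 mm. The carousel must turn about −41°, to the hole I measured at 141.1°. I'll approach the knob with yaw 30°.

{"api": "drive_tool", "payload": {
  "moves": [
    {"x":12,"y":1,"z":50,"rx":0,"ry":0,"rz":-0.17,"fingers":-1},
    {"x":25,"y":2.3,"z":95,"rx":0,"ry":0,"rz":-0.34,"fingers":-1},
    {"x":25,"y":2.3,"z":125,"rx":0,"ry":0,"rz":-0.52,"fingers":-1},
    {"x":25,"y":2.3,"z":150,"rx":0,"ry":0,"rz":-0.52,"fingers":-0.3},
    {"x":25,"y":2.3,"z":150,"rx":0,"ry":0,"rz":-0.52,"fingers":-0.3},
    {"x":25,"y":2.3,"z":150,"rx":0,"ry":0,"rz":-0.52,"fingers":-0.3}
  ],
  "force": 5
}}

```text
time_s: 3.2
tool_pos: [0.465, 0.0405, 0.1104]
tool_rot: [180.0, -0.1, 29.8]
force: [-0.3, -0.5, 0.0]
grip_width: 0.0648
grasp_force: 0.0
```

```bash
python3 - <<'E'
from h import *
c=shot('wrist','w3');s=sensors.get_obs();print(s['tool_pos'],s['tool_rot'],s['qpos'],s['force'],s['grip_width'],proj(c,[.4641,.0402,.077]),proj(c,[.556,.0436,.042]))
E
```

```text
[0.46533106 0.04054997 0.11072175] [ 1.79967723e+02 -1.31312907e-01  2.98143676e+01] [-3.13350061e+01 -2.59217833e-01  2.32135026e+01  1.16205760e+02
  9.31236627e-02  6.38985585e+01 -6.83481390e+01] [0.74922229 0.65120847 0.14120945] 0.06154564676224218 [278.42298533 224.51379245] [339.26879668  98.84350415]
```

View pics/w3.png

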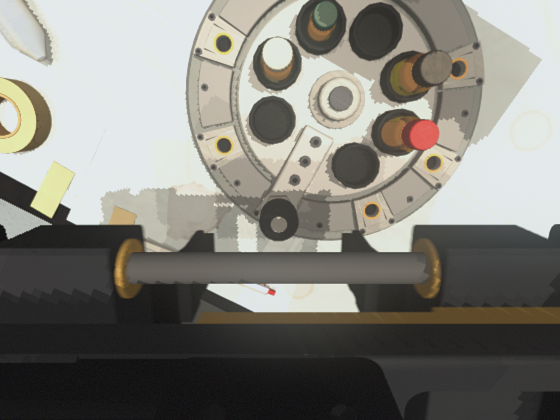

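The knob top is at (279,218), about 6 px above the predicted spot. The target hole is at (224,145) and the hub at (341,98). I'll refine the position.

```bash
python3 - <<'E'
from h import *
W=dict(np.load('pics/w3.npz'));V=dict(np.load('pics/w2.npz'));g=cv2.cvtColor(W['image'],cv2.COLOR_RGB2GRAY)
def blob(u,v,r=9,t=70):
    x0,y0=int(u)-r,int(v)-r;p=(g[y0:y0+2*r+1,x0:x0+2*r+1]<t).astype(np.uint8);n,l,s,c=cv2.connectedComponentsWithStats(p)
    i=1+np.argmin(np.hypot(*(c[1:]-r).T));return c[i]+[x0,y0]
P=[]
for h in[(224,145),(223,43),(372,211),(434,163),(458,68)]:
    q=blob(*h);X=onz(W,*q,.024);P.append(X[:2]);print(q.round(1),X.round(4))
P=np.array(P);q=np.linalg.lstsq(np.c_[2*P,np.ones(len(P))],(P**2).sum(1),rcond=None)[0];c=q[:2];print('ctr',c,np.sqrt(q[2]+c@c))
k=(279,218.5);K=onz(W,*k,.077);print('knob',K,two(W,k,V,(175+348/3.3,524/3.3)))
print(np.degrees(np.arctan2(*(P-c).T[::-1])),np.degrees(np.arctan2(*(K[:2]-c)[::-1])),np.hypot(*(K[:2]-c)))
s=sensors.get_obs();y=np.radians(s['tool_rot'][2]);d=K[:2]-s['tool_pos'][:2];print('tool dx,dy',1000*(d@[np.cos(y),np.sin(y)]),1000*(d@[np.sin(y),-np.cos(y)]),s['tool_pos'])
E
```

```text
Traceback (most recent call last):
ValueError: attempt to get argmin of an empty sequence
```

```bash
python3 - <<'E'
from h import *
W=dict(np.load('pics/w3.npz'));V=dict(np.load('pics/w2.npz'));g=cv2.cvtColor(W['image'],cv2.COLOR_RGB2GRAY)
def blob(u,v,r=9,t=90):
    x0,y0=int(u)-r,int(v)-r;p=(g[y0:y0+2*r+1,x0:x0+2*r+1]<t).astype(np.uint8);n,l,s,c=cv2.connectedComponentsWithStats(p)
    if n<2: return np.array([u,v])
    i=1+np.argmin(np.hypot(*(c[1:]-r).T));return c[i]+[x0,y0]
P=[]
for h in[(224,145),(223,43),(372,211),(434,163),(458,68)]:
    q=blob(*h);X=onz(W,*q,.024);P.append(X[:2]);print(q.round(1),X.round(4))
P=np.array(P);q=np.linalg.lstsq(np.c_[2*P,np.ones(len(P))],(P**2).sum(1),rcond=None)[0];c=q[:2];print('ctr',c,np.sqrt(q[2]+c@c))
k=(279,218.5);K=onz(W,*k,.077);print('knob',K,two(W,k,V,(175+348/3.3,524/3.3)))
print(np.degrees(np.arctan2(*(P-c).T[::-1])),np.degrees(np.arctan2(*(K[:2]-c)[::-1])),np.hypot(*(K[:2]-c)))
s=sensors.get_obs();y=np.radians(s['tool_rot'][2]);d=K[:2]-s['tool_pos'][:2];print('tool dx,dy',1000*(d@[np.cos(y),np.sin(y)]),1000*(d@[np.sin(y),-np.cos(y)]),s['tool_pos'])
E
```

```text
[223.9 144.9] [0.4848 0.101  0.024 ]
[223.4  43.4] [0.5492 0.1351 0.024 ]
[370.7 209.2] [ 0.4985 -0.0271  0.024 ]
[431.7 162.1] [ 0.5545 -0.0474  0.024 ]
[457.3  68.2] [ 0.6202 -0.0226  0.024 ]
ctr [0.55678361 0.04392271] 0.09170333604726541
knob [0.46787144 0.04193021 0.077     ] (array([0.46275977, 0.03960559, 0.05869783]), np.float64(0.0012478126940920745))
[ 141.56829348   94.74858207 -129.37189521  -91.43173348  -46.35831868] -178.7162286619594 0.08893449613467663
tool dx,dy 2.8903783918220043 0.06550432303137776 [0.46533106 0.04054997 0.11072175]
```

{"api": "drive_tool", "payload": {
  "moves": [
    {"x":0,"y":-0.8,"z":20,"rx":0,"ry":0,"rz":0,"fingers":-0.3},
    {"x":0,"y":-0.8,"z":38,"rx":0,"ry":0,"rz":0,"fingers":-0.3},
    {"x":0,"y":-0.8,"z":48,"rx":0,"ry":0,"rz":0,"fingers":-0.3},
    {"x":0,"y":-0.8,"z":55,"rx":0,"ry":0,"rz":0,"fingers":-0.3},
    {"x":0,"y":-0.8,"z":55,"rx":0,"ry":0,"rz":0,"fingers":-0.3},
    {"x":0,"y":-0.8,"z":55,"rx":0,"ry":0,"rz":0,"fingers":-0.3}
  ],
  "force": 4
}}

```text
time_s: 4.0
tool_pos: [0.4644, 0.0411, 0.0549]
tool_rot: [180.0, -0.1, 29.8]
force: [-0.4, -0.4, 0.4]
grip_width: 0.0567
grasp_force: 0.0
```

{"api": "drive_tool", "payload": {
  "moves": [
    {"x":0,"y":0,"z":0,"rx":0,"ry":0,"rz":0,"fingers":0},
    {"x":0,"y":0,"z":0,"rx":0,"ry":0,"rz":0,"fingers":0.2},
    {"x":0,"y":0,"z":0,"rx":0,"ry":0,"rz":0,"fingers":0.35},
    {"x":0,"y":0,"z":0,"rx":0,"ry":0,"rz":0,"fingers":0.5},
    {"x":0,"y":0,"z":0,"rx":0,"ry":0,"rz":0,"fingers":0.5},
    {"x":0,"y":0,"z":0,"rx":0,"ry":0,"rz":0,"fingers":0.5}
  ],
  "force": 4
}}

```text
time_s: 4.75
tool_pos: [0.4644, 0.0405, 0.0545]
tool_rot: [179.9, -0.0, 29.8]
force: [1.9, -2.5, -0.6]
grip_width: 0.0255
grasp_force: 4.0
```

{"api": "drive_tool", "payload": {
  "moves": [
    {"x":0,"y":0.5,"z":0,"rx":0,"ry":0,"rz":0,"fingers":1},
    {"x":0,"y":0.5,"z":0,"rx":0,"ry":0,"rz":0,"fingers":1},
    {"x":0,"y":0.5,"z":0,"rx":0,"ry":0,"rz":0,"fingers":1}
  ],
  "force": 25
}}

```text
time_s: 5.12
tool_pos: [0.4644, 0.0405, 0.0545]
tool_rot: [180.0, -0.0, 29.8]
force: [2.4, -1.9, -0.6]
grip_width: 0.0244
grasp_force: 25.0
```

{"api": "drive_tool", "payload": {
  "moves": [
    {"x":0,"y":0,"z":-3,"rx":0,"ry":0,"rz":0,"fingers":1},
    {"x":0,"y":0,"z":-6,"rx":0,"ry":0,"rz":0,"fingers":1},
    {"x":0,"y":0,"z":-9,"rx":0,"ry":0,"rz":0,"fingers":1},
    {"x":0,"y":0,"z":-9,"rx":0,"ry":0,"rz":0,"fingers":1},
    {"x":0,"y":0,"z":-9,"rx":0,"ry":0,"rz":0,"fingers":1}
  ],
  "force": 30
}}

```text
time_s: 5.75
tool_pos: [0.4642, 0.0407, 0.0624]
tool_rot: [180.0, -0.0, 29.8]
force: [6.2, -1.8, -10.0]
grip_width: 0.0244
grasp_force: 30.0
```

{"api": "drive_tool", "payload": {
  "moves": [
    {"x":0.5,"y":0.3,"z":-1,"rx":0,"ry":0,"rz":0,"fingers":1},
    {"x":0.9,"y":0.5,"z":-1.2,"rx":0,"ry":0,"rz":0,"fingers":1},
    {"x":0.9,"y":0.5,"z":-1.2,"rx":0,"ry":0,"rz":0,"fingers":1}
  ]
}}

```text
time_s: 6.12
tool_pos: [0.4644, 0.0406, 0.0637]
tool_rot: [-180.0, 0.1, 29.8]
force: [3.8, -0.6, -10.8]
grip_width: 0.0242
grasp_force: 30.0
```

```bash
cat > plan.py <<'E'
import sys,numpy as np
from h import *
# arc shifts (mm, tool axes now) for carousel turns (deg) from now; K=current knob xy
s=sensors.get_obs();K=s['tool_pos'][:2];y=np.radians(s['tool_rot'][2]);c=np.array([.5565,.0437])
print(s['tool_pos'],s['tool_rot'],s['force'],np.hypot(*(K-c)),np.degrees(np.arctan2(*(K-c)[::-1])))
for a in map(float,sys.argv[1:]):
    t=np.radians(a);R=np.array([[np.cos(t),-np.sin(t)],[np.sin(t),np.cos(t)]]);d=(R-np.eye(2))@(K-c)*1000
    print(a,round(d@[np.cos(y),np.sin(y)],1),round(d@[np.sin(y),-np.cos(y)],1),round(-t,3))
E
python3 plan.py -2 -5 -8 -11 -14 -17 -20 -23 -26 -29 -32 -35
```

```text
[0.46435649 0.04062802 0.06366294] [-1.79969488e+02  8.49286279e-02  2.97868663e+01] [  3.80214237  -0.58308209 -10.75071579] 0.09219470795809641 -178.09051983259135
-2.0 1.6 -2.8 0.035
-5.0 4.1 -6.9 0.087
-8.0 6.8 -10.9 0.14
-11.0 9.7 -14.8 0.192
-14.0 12.8 -18.4 0.244
-17.0 16.2 -21.9 0.297
-20.0 19.7 -25.3 0.349
-23.0 23.3 -28.4 0.401
-26.0 27.1 -31.4 0.454
-29.0 31.1 -34.1 0.506
-32.0 35.2 -36.6 0.559
-35.0 39.5 -38.9 0.611
```

{"api": "drive_tool", "payload": {
  "moves": [
    {"x":1.6,"y":-2.8,"z":0,"rx":0,"ry":0,"rz":0.035,"fingers":1},
    {"x":4.1,"y":-6.9,"z":0,"rx":0,"ry":0,"rz":0.087,"fingers":1},
    {"x":6.8,"y":-10.9,"z":0,"rx":0,"ry":0,"rz":0.14,"fingers":1}
  ]
}}

```text
time_s: 6.5
tool_pos: [0.4649, 0.0534, 0.0639]
tool_rot: [-180.0, 0.1, 21.7]
force: [3.1, -0.7, -10.6]
grip_width: 0.0244
grasp_force: 30.0
```

```bash
python3 plan.py -3 -6 -9 -12 -15 -18 -21 -24 -27 -30
```

```text
[0.46490215 0.0533611  0.06389661] [-1.79995177e+02  8.26685896e-02  2.16643621e+01] [  3.13131869  -0.6951701  -10.56706679] 0.09210593720714255 173.97910243522426
-3.0 2.4 -4.2 0.052
-6.0 4.9 -8.3 0.105
-9.0 7.7 -12.2 0.157
-12.0 10.7 -16.0 0.209
-15.0 13.9 -19.7 0.262
-18.0 17.2 -23.1 0.314
-21.0 20.8 -26.4 0.367
-24.0 24.5 -29.5 0.419
-27.0 28.3 -32.4 0.471
-30.0 32.3 -35.0 0.524
```

{"api": "drive_tool", "payload": {
  "moves": [
    {"x":2.4,"y":-4.2,"z":0,"rx":0,"ry":0,"rz":0.052,"fingers":1},
    {"x":4.9,"y":-8.3,"z":0,"rx":0,"ry":0,"rz":0.105,"fingers":1},
    {"x":7.7,"y":-12.2,"z":0,"rx":0,"ry":0,"rz":0.157,"fingers":1},
    {"x":10.7,"y":-16.0,"z":0,"rx":0,"ry":0,"rz":0.209,"fingers":1},
    {"x":13.9,"y":-19.7,"z":0,"rx":0,"ry":0,"rz":0.262,"fingers":1},
    {"x":17.2,"y":-23.1,"z":0,"rx":0,"ry":0,"rz":0.314,"fingers":1},
    {"x":20.8,"y":-26.4,"z":0,"rx":0,"ry":0,"rz":0.367,"fingers":1},
    {"x":24.5,"y":-29.5,"z":0,"rx":0,"ry":0,"rz":0.419,"fingers":1},
    {"x":28.3,"y":-32.4,"z":0,"rx":0,"ry":0,"rz":0.471,"fingers":1},
    {"x":28.3,"y":-32.4,"z":0,"rx":0,"ry":0,"rz":0.471,"fingers":1}
  ]
}}

```text
time_s: 7.75
tool_pos: [0.4795, 0.0937, 0.0639]
tool_rot: [179.9, 0.0, -5.2]
force: [4.4, -0.9, -10.8]
grip_width: 0.0244
grasp_force: 30.0
```

```bash
python3 plan.py -1 -2 -3 -4 -5 -6; python3 - <<'E'
from h import *
c=shot('wrist','w4');cv2.imwrite('pics/c4.png',cv2.resize(c['image'][:330,60:500,::-1],(800,600)))
E
```

```text
[0.47953853 0.09367336 0.06394484] [ 1.79944325e+02  4.87116801e-02 -5.17900859e+00] [  4.41345843  -0.91014067 -10.76193486] 0.09176276163658426 147.00313954888807
-1.0 0.8 -1.4 0.017
-2.0 1.5 -2.8 0.035
-3.0 2.4 -4.2 0.052
-4.0 3.2 -5.6 0.07
-5.0 4.0 -6.9 0.087
-6.0 4.9 -8.2 0.105
```

View pics/c4.png

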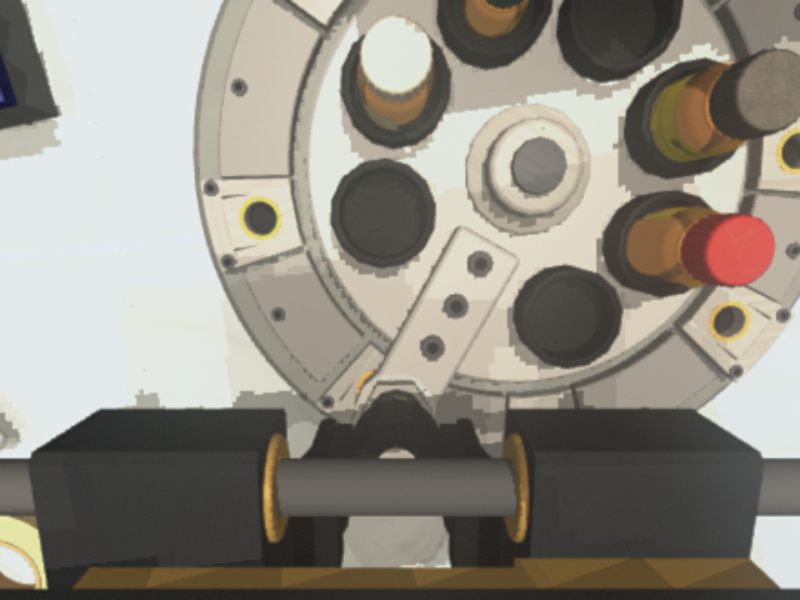

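The arm stands just short of the hole: its orange ring shows at (365,380), left of the handle. The vials are undisturbed. I'll lower until the pin rests lightly on the ring.

{"api": "drive_tool", "payload": {
  "moves": [
    {"x":0,"y":0,"z":1.5,"rx":0,"ry":0,"rz":0,"fingers":1},
    {"x":0,"y":0,"z":3,"rx":0,"ry":0,"rz":0,"fingers":1},
    {"x":0,"y":0,"z":3.6,"rx":0,"ry":0,"rz":0,"fingers":1},
    {"x":0,"y":0,"z":3.6,"rx":0,"ry":0,"rz":0,"fingers":1}
  ]
}}

```text
time_s: 8.3
tool_pos: [0.4797, 0.0938, 0.061]
tool_rot: [180.0, 0.0, -5.2]
force: [2.0, -2.7, -6.5]
grip_width: 0.0244
grasp_force: 30.0
```

{"api": "drive_tool", "payload": {
  "moves": [
    {"x":0,"y":0,"z":0.5,"rx":0,"ry":0,"rz":0,"fingers":1},
    {"x":0,"y":0,"z":0.8,"rx":0,"ry":0,"rz":0,"fingers":1},
    {"x":0,"y":0,"z":0.8,"rx":0,"ry":0,"rz":0,"fingers":1}
  ]
}}

```text
time_s: 8.68
tool_pos: [0.4801, 0.0942, 0.0609]
tool_rot: [-180.0, -0.0, -5.2]
force: [-1.3, -2.6, 1.2]
grip_width: 0.0243
grasp_force: 30.0
```

{"api": "drive_tool", "payload": {
  "moves": [
    {"x":0.8,"y":-1.4,"z":-0.3,"rx":0,"ry":0,"rz":0.017,"fingers":1},
    {"x":1.5,"y":-2.8,"z":-0.3,"rx":0,"ry":0,"rz":0.035,"fingers":1},
    {"x":2.4,"y":-4.2,"z":-0.3,"rx":0,"ry":0,"rz":0.052,"fingers":1},
    {"x":2.8,"y":-4.9,"z":-0.3,"rx":0,"ry":0,"rz":0.06,"fingers":1},
    {"x":2.8,"y":-4.9,"z":-0.3,"rx":0,"ry":0,"rz":0.06,"fingers":1}
  ]
}}

```text
time_s: 9.3
tool_pos: [0.4833, 0.0988, 0.0603]
tool_rot: [-180.0, -0.0, -8.7]
force: [0.9, -2.2, -1.5]
grip_width: 0.0246
grasp_force: 30.0
```

```bash
python3 plan.py -0.5 -1 -2 -3 -4 
```

```text
[0.48331971 0.09875077 0.06028281] [-1.79992676e+02 -1.79582477e-02 -8.66485216e+00] [ 0.91005359 -2.15416643 -1.51852636] 0.09157478794446493 143.04723756782596
-0.5 0.4 -0.7 0.009
-1.0 0.8 -1.4 0.017
-2.0 1.6 -2.8 0.035
-3.0 2.4 -4.2 0.052
-4.0 3.2 -5.5 0.07
```

{"api": "drive_tool", "payload": {
  "moves": [
    {"x":0,"y":0,"z":0,"rx":0,"ry":0,"rz":0,"fingers":0.3},
    {"x":0,"y":0,"z":0,"rx":0,"ry":0,"rz":0,"fingers":0.3},
    {"x":0,"y":0,"z":0,"rx":0,"ry":0,"rz":0,"fingers":0.3}
  ]
}}

```text
time_s: 9.68
tool_pos: [0.4833, 0.0993, 0.0607]
tool_rot: [-179.9, -0.0, -8.6]
force: [-0.6, 0.6, -1.0]
grip_width: 0.0301
grasp_force: 0.0
```

```bash
python3 - <<'E'
from h import *
c=shot('wrist','w5');b=cv2.imread('pics/w4.png')
cv2.imwrite('pics/c5.png',cv2.resize(np.hstack([b[160:290,210:350],c['image'][160:290,210:350,::-1]]),(800,371),interpolation=cv2.INTER_CUBIC))
E
```

```text
(no output)
```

View pics/c5.png

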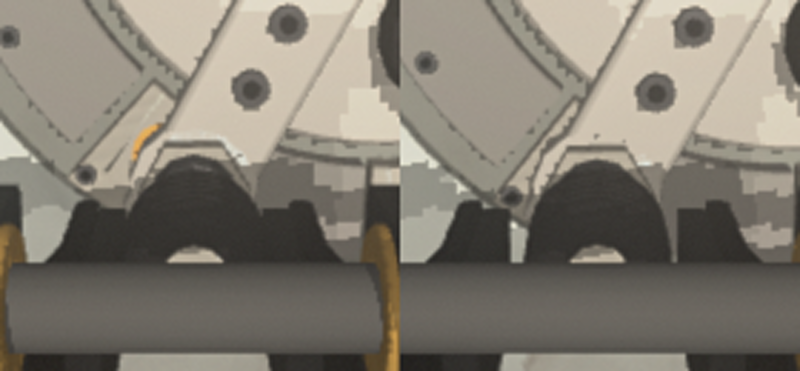

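The knob is now free between the fingers with a gap on each side. I'll nudge it along the arc and watch the force.

{"api": "drive_tool", "payload": {
  "moves": [
    {"x":0.4,"y":-0.7,"z":0,"rx":0,"ry":0,"rz":0.009,"fingers":0.3},
    {"x":0.8,"y":-1.4,"z":0,"rx":0,"ry":0,"rz":0.017,"fingers":0.3},
    {"x":1.2,"y":-2.1,"z":0,"rx":0,"ry":0,"rz":0.026,"fingers":0.3},
    {"x":1.6,"y":-2.8,"z":0,"rx":0,"ry":0,"rz":0.035,"fingers":0.3},
    {"x":1.6,"y":-2.8,"z":0,"rx":0,"ry":0,"rz":0.035,"fingers":0.3}
  ]
}}

```text
time_s: 10.35
tool_pos: [0.485, 0.1008, 0.0603]
tool_rot: [180.0, 0.0, -10.7]
force: [-0.7, -0.6, -0.6]
grip_width: 0.0304
grasp_force: 0.6
```

{"api": "drive_tool", "payload": {
  "moves": [
    {"x":0.2,"y":-0.4,"z":0,"rx":0,"ry":0,"rz":0.005,"fingers":0.3},
    {"x":0.4,"y":-0.8,"z":0,"rx":0,"ry":0,"rz":0.01,"fingers":0.3},
    {"x":0.4,"y":-0.8,"z":0,"rx":0,"ry":0,"rz":0.01,"fingers":0.3}
  ]
}}

```text
time_s: 10.72
tool_pos: [0.4859, 0.1022, 0.0605]
tool_rot: [-180.0, -0.0, -11.2]
force: [-0.6, -1.5, -0.5]
grip_width: 0.0303
grasp_force: 0.4
```

{"api": "drive_tool", "payload": {
  "moves": [
    {"x":0.2,"y":-0.4,"z":0,"rx":0,"ry":0,"rz":0.005,"fingers":0.3},
    {"x":0.4,"y":-0.8,"z":0,"rx":0,"ry":0,"rz":0.01,"fingers":0.3},
    {"x":0.4,"y":-0.8,"z":0,"rx":0,"ry":0,"rz":0.01,"fingers":0.3}
  ]
}}

```text
time_s: 11.1
tool_pos: [0.4863, 0.1026, 0.0605]
tool_rot: [-180.0, -0.0, -11.8]
force: [0.5, -1.0, -0.4]
grip_width: 0.0305
grasp_force: 0.4
```

```bash
python3 - <<'E'
from h import *
c=shot('wrist','w6');g=cv2.cvtColor(c['image'],cv2.COLOR_RGB2GRAY)
for n in('w4','w5','w6'):
    p=np.load(f'pics/{n}.npz'); P=proj(p,[.4859,.1,.077])
    im=cv2.cvtColor(p['image'],cv2.COLOR_RGB2GRAY)
    col=im[200:256,278];print(n,P.round(1),'white top rows',[200+i for i in range(56) if col[i]>110],'knob first dark',[200+i for i in range(56) if col[i]<60][:1],np.where(im[240,200:360]<50)[0][[0,-1]]+200)
E
python3 plan.py
```

```text
w4 [265.5 238.3] white top rows [200, 201, 202, 203, 204, 205, 206, 207, 208, 209, 211, 212, 213, 247, 248, 249, 250, 251] knob first dark [221] [234 348]
w5 [276.5 246.4] white top rows [200, 201, 202, 203, 204, 205, 206, 207, 208, 209, 210, 212, 213, 214, 215, 246, 247, 248, 249, 250, 251] knob first dark [220] [228 326]
w6 [283.8 250.8] white top rows [200, 201, 202, 203, 204, 205, 206, 207, 208, 209, 210, 211, 212, 213, 215, 216, 217, 218, 246, 247, 248, 249, 250, 251] knob first dark [222] [228 327]
[0.48632821 0.10267264 0.06049429] [-1.79990501e+02 -7.11691470e-03 -1.18093695e+01] [-0.16140119 -1.20641196 -0.84070633] 0.09166162332120949 139.9561776595315
```

{"api": "drive_tool", "payload": {
  "moves": [
    {"x":0.2,"y":-0.3,"z":0,"rx":0,"ry":0,"rz":0.004,"fingers":0.3},
    {"x":0.3,"y":-0.6,"z":0,"rx":0,"ry":0,"rz":0.007,"fingers":0.3},
    {"x":0.3,"y":-0.6,"z":0,"rx":0,"ry":0,"rz":0.007,"fingers":0.3}
  ]
}}

```text
time_s: 11.52
tool_pos: [0.4867, 0.1031, 0.0605]
tool_rot: [-180.0, -0.0, -12.2]
force: [0.0, -1.1, -0.5]
grip_width: 0.0303
grasp_force: 0.4
```

{"api": "drive_tool", "payload": {
  "moves": [
    {"x":0.2,"y":-0.3,"z":0,"rx":0,"ry":0,"rz":0.004,"fingers":0.3},
    {"x":0.3,"y":-0.6,"z":0,"rx":0,"ry":0,"rz":0.007,"fingers":0.3},
    {"x":0.3,"y":-0.6,"z":0,"rx":0,"ry":0,"rz":0.007,"fingers":0.3}
  ]
}}

```text
time_s: 11.9
tool_pos: [0.4871, 0.1035, 0.0605]
tool_rot: [180.0, -0.0, -12.6]
force: [-0.5, -0.7, 0.1]
grip_width: 0.0301
grasp_force: 0.7
```

```bash
python3 - <<'E'
from h import *
shot('wrist','w7')
for n in('w4','w5','w6','w7'):
    p=np.load(f'pics/{n}.npz');im=cv2.cvtColor(p['image'],cv2.COLOR_RGB2GRAY)
    for r in(238,246,249):
        m=np.r_[0,(im[r,215:350]<75).astype(int),0];e=np.flatnonzero(np.diff(m))+215;print(n,r,[(a,b) for a,b in e.reshape(-1,2) if b-a>2])
E
python3 plan.py
```

```text
w4 238 [(np.int64(234), np.int64(321)), (np.int64(338), np.int64(350))]
w4 246 [(np.int64(231), np.int64(276)), (np.int64(280), np.int64(326)), (np.int64(340), np.int64(343))]
w4 249 [(np.int64(228), np.int64(270)), (np.int64(287), np.int64(328)), (np.int64(337), np.int64(340))]
w5 238 [(np.int64(228), np.int64(248)), (np.int64(255), np.int64(303)), (np.int64(307), np.int64(328))]
w5 246 [(np.int64(225), np.int64(248)), (np.int64(254), np.int64(276)), (np.int64(282), np.int64(305)), (np.int64(307), np.int64(332))]
w5 249 [(np.int64(222), np.int64(248)), (np.int64(254), np.int64(271)), (np.int64(288), np.int64(305)), (np.int64(307), np.int64(335))]
w6 238 [(np.int64(228), np.int64(248)), (np.int64(260), np.int64(306)), (np.int64(307), np.int64(328))]
w6 246 [(np.int64(224), np.int64(248)), (np.int64(259), np.int64(276)), (np.int64(290), np.int64(332))]
w6 249 [(np.int64(221), np.int64(248)), (np.int64(258), np.int64(274)), (np.int64(293), np.int64(335))]
w7 238 [(np.int64(228), np.int64(248)), (np.int64(260), np.int64(306)), (np.int64(307), np.int64(328))]
w7 246 [(np.int64(224), np.int64(248)), (np.int64(259), np.int64(277)), (np.int64(290), np.int64(332))]
w7 249 [(np.int64(221), np.int64(248)), (np.int64(259), np.int64(274)), (np.int64(293), np.int64(335))]
[0.48707035 0.1035109  0.06044197] [ 1.79992917e+02  1.73295965e-03 -1.26184390e+01] [-0.45910731 -1.07415681 -0.3093145 ] 0.09163962565821995 139.25640061971248
```

{"api": "drive_tool", "payload": {
  "moves": [
    {"x":0.2,"y":-0.3,"z":0,"rx":0,"ry":0,"rz":0.004,"fingers":0.3},
    {"x":0.3,"y":-0.6,"z":0,"rx":0,"ry":0,"rz":0.007,"fingers":0.3},
    {"x":0.5,"y":-0.9,"z":0,"rx":0,"ry":0,"rz":0.011,"fingers":0.3},
    {"x":0.5,"y":-0.9,"z":0,"rx":0,"ry":0,"rz":0.011,"fingers":0.3}
  ]
}}

```text
time_s: 12.45
tool_pos: [0.4874, 0.1038, 0.0603]
tool_rot: [179.9, 0.0, -13.3]
force: [-2.3, -3.3, 0.6]
grip_width: 0.0305
grasp_force: 2.0
```

{"api": "drive_tool", "payload": {
  "moves": [
    {"x":0.2,"y":-0.3,"z":0,"rx":0,"ry":0,"rz":0.004,"fingers":0.3},
    {"x":0.3,"y":-0.6,"z":0,"rx":0,"ry":0,"rz":0.007,"fingers":0.3},
    {"x":0.5,"y":-0.9,"z":0,"rx":0,"ry":0,"rz":0.011,"fingers":0.3},
    {"x":0.5,"y":-0.9,"z":0,"rx":0,"ry":0,"rz":0.011,"fingers":0.3}
  ]
}}

```text
time_s: 12.95
tool_pos: [0.4878, 0.104, 0.0602]
tool_rot: [179.9, 0.1, -13.9]
force: [-4.0, -5.0, 1.2]
grip_width: 0.0305
grasp_force: 3.0
```

```bash
python3 - <<'E'
from h import *
shot('wrist','w8')
for n in('w7','w8'):
    p=np.load(f'pics/{n}.npz');im=cv2.cvtColor(p['image'],cv2.COLOR_RGB2GRAY)
    for r in(238,249):
        m=np.r_[0,(im[r,215:350]<75).astype(int),0];e=np.flatnonzero(np.diff(m))+215;print(n,r,[(int(a),int(b)) for a,b in e.reshape(-1,2) if b-a>2])
E
python3 plan.py
```

```text
w7 238 [(228, 248), (260, 306), (307, 328)]
w7 249 [(221, 248), (259, 274), (293, 335)]
w8 238 [(228, 248), (261, 328)]
w8 249 [(221, 248), (260, 276), (294, 335)]
[0.4877062  0.10402329 0.06020271] [ 1.79893110e+02  8.19945617e-02 -1.39168615e+01] [-3.30747361 -4.70184468  1.23436343] 0.09149583066002923 138.75341434928646
```

The force rises to about 6 N and the tool lags, so the pin has met a wall and is in a hole. I'll check the play by pushing back the other way.

{"api": "drive_tool", "payload": {
  "moves": [
    {"x":-0.9,"y":1.6,"z":0,"rx":0,"ry":0,"rz":-0.02,"fingers":0.3},
    {"x":-1.8,"y":3.2,"z":0,"rx":0,"ry":0,"rz":-0.04,"fingers":0.3},
    {"x":-2.7,"y":4.8,"z":0,"rx":0,"ry":0,"rz":-0.06,"fingers":0.3},
    {"x":-3.2,"y":5.6,"z":0,"rx":0,"ry":0,"rz":-0.07,"fingers":0.3},
    {"x":-3.6,"y":6.4,"z":0,"rx":0,"ry":0,"rz":-0.08,"fingers":0.3},
    {"x":-3.6,"y":6.4,"z":0,"rx":0,"ry":0,"rz":-0.08,"fingers":0.3}
  ]
}}

```text
time_s: 13.75
tool_pos: [0.4836, 0.1, 0.0606]
tool_rot: [-180.0, -0.0, -9.3]
force: [0.1, -0.5, -0.3]
grip_width: 0.0305
grasp_force: 0.0
```

```bash
python3 plan.py
```

```text
[0.48357657 0.09995076 0.06056096] [-1.79979176e+02 -2.08114565e-02 -9.28563923e+00] [ 0.10107607 -0.45240914 -0.30990747] 0.09209763806703784 142.35457527218955
```

{"api": "drive_tool", "payload": {
  "moves": [
    {"x":-0.2,"y":0.4,"z":0,"rx":0,"ry":0,"rz":-0.005,"fingers":0.3},
    {"x":-0.4,"y":0.8,"z":0,"rx":0,"ry":0,"rz":-0.01,"fingers":0.3},
    {"x":-0.6,"y":1.2,"z":0,"rx":0,"ry":0,"rz":-0.015,"fingers":0.3},
    {"x":-0.6,"y":1.2,"z":0,"rx":0,"ry":0,"rz":-0.015,"fingers":0.3}
  ]
}}

```text
time_s: 14.25
tool_pos: [0.4828, 0.0988, 0.0605]
tool_rot: [-180.0, -0.0, -8.4]
force: [0.1, 0.7, -0.2]
grip_width: 0.0307
grasp_force: 0.2
```

{"api": "drive_tool", "payload": {
  "moves": [
    {"x":-0.2,"y":0.4,"z":0,"rx":0,"ry":0,"rz":-0.005,"fingers":0.3},
    {"x":-0.4,"y":0.8,"z":0,"rx":0,"ry":0,"rz":-0.01,"fingers":0.3},
    {"x":-0.6,"y":1.2,"z":0,"rx":0,"ry":0,"rz":-0.015,"fingers":0.3},
    {"x":-0.6,"y":1.2,"z":0,"rx":0,"ry":0,"rz":-0.015,"fingers":0.3}
  ]
}}

```text
time_s: 14.75
tool_pos: [0.4819, 0.0976, 0.0605]
tool_rot: [-180.0, -0.0, -7.6]
force: [-0.1, 0.4, -0.3]
grip_width: 0.0305
grasp_force: 0.3
```

```bash
python3 plan.py
```

```text
[0.48188528 0.09761478 0.06049888] [-1.79993426e+02 -2.40012387e-03 -7.57354900e+00] [-0.10961522  0.43683076 -0.2738832 ] 0.09205520255091289 144.14904294937224
```

```bash
python3 - <<'E'
from h import *
shot('wrist','w9')
for n in('w8','w9'):
    p=np.load(f'pics/{n}.npz');im=cv2.cvtColor(p['image'],cv2.COLOR_RGB2GRAY)
    for r in(230,238,249):
        m=np.r_[0,(im[r,215:350]<75).astype(int),0];e=np.flatnonzero(np.diff(m))+215;print(n,r,[(int(a),int(b)) for a,b in e.reshape(-1,2) if b-a>2])
    # screw holes on arm / hub, ring hole at +94.5 deg for carousel angle
    hub=proj(p,[.5565,.0437,.047]);print(hub)
    for ang in(139,140,141,142,143,144):
        t=np.radians(ang);print(ang,[proj(p,[.5565+r*np.cos(t),.0437+r*np.sin(t),.037]).round(0).tolist() for r in(.035,.065)])
    g=(im[60:235,200:420]<95).astype(np.uint8);k,l,s,c=cv2.connectedComponentsWithStats(g)
    print([(c[i]+[200,60]).round(1).tolist()+[int(s[i][4])] for i in range(1,k) if 40<s[i][4]<260])
E
```

```text
w8 230 [(264, 303), (318, 324)]
w8 238 [(228, 248), (261, 328)]
w8 249 [(221, 248), (260, 276), (294, 335)]
[356.25884693  89.33287538]
139 [[322.0, 146.0], [299.0, 190.0]]
140 [[323.0, 147.0], [300.0, 191.0]]
141 [[324.0, 147.0], [302.0, 192.0]]
142 [[325.0, 148.0], [304.0, 193.0]]
143 [[326.0, 148.0], [305.0, 194.0]]
144 [[327.0, 148.0], [307.0, 194.0]]
[[217.9, 77.9, 52], [207.0, 141.1, 206], [202.5, 229.6, 60], [237.7, 231.9, 84], [318.2, 232.6, 65]]
w9 230 [(250, 296), (318, 323)]
w9 238 [(228, 272), (274, 297), (307, 328)]
w9 249 [(221, 262), (284, 298), (307, 335)]
[359.28831216  89.93834895]
139 [[320.0, 143.0], [291.0, 185.0]]
140 [[321.0, 144.0], [293.0, 186.0]]
141 [[321.0, 145.0], [294.0, 187.0]]
142 [[322.0, 145.0], [296.0, 188.0]]
143 [[323.0, 146.0], [298.0, 189.0]]
144 [[324.0, 146.0], [299.0, 190.0]]
[[221.0, 77.0, 46], [205.6, 125.8, 191], [295.1, 190.1, 41], [202.7, 229.8, 63], [318.2, 232.6, 65]]
```

```bash
python3 - <<'E'
from h import *
for n in('w4','w5','w6','w7','w8','w9'):
    im=cv2.cvtColor(np.load(f'pics/{n}.npz')['image'],cv2.COLOR_RGB2GRAY)
    m=(im[236:252,255:305]>100); r=np.flatnonzero(m.sum(1)>=3)
    cols=np.flatnonzero(m[13]);print(n,'washer rows',r+236,'cols',[int(cols[0])+255,int(cols[-1])+255], 'knob back edge row',[int(200+np.argmax(im[200:245,c]<45)) for c in range(268,292,4)])
E
```

```text
w4 washer rows [247 248 249 250 251] cols [270, 285] knob back edge row [200, 200, 200, 200, 200, 200]
w5 washer rows [247 248 249 250 251] cols [272, 287] knob back edge row [200, 200, 200, 200, 200, 200]
w6 washer rows [236 237 238 239 242 243 244 245 246 247 248 249 250 251] cols [255, 292] knob back edge row [200, 200, 200, 200, 200, 200]
w7 washer rows [237 238 239 243 244 245 246 247 248 249 250 251] cols [255, 292] knob back edge row [200, 200, 200, 200, 200, 200]
w8 washer rows [239 240 241 242 243 244 245 246 247 248 249 250 251] cols [255, 292] knob back edge row [200, 200, 200, 200, 200, 200]
w9 washer rows [236 237 238 239 240 241 242 243 244 245 246 247 248 249 250 251] cols [262, 304] knob back edge row [200, 200, 200, 200, 200, 200]
```

```bash
python3 - <<'E'
from h import *
for n,cx in(('w4',278),('w5',280),('w6',283),('w7',283),('w8',285),('w9',273)):
    im=cv2.cvtColor(np.load(f'pics/{n}.npz')['image'],cv2.COLOR_RGB2GRAY)
    print(n,im[238:252,cx].tolist(), 'arm edge col',im[205:236:2,cx].tolist())
E
```

```text
w4 [53, 51, 52, 53, 53, 51, 50, 58, 91, 117, 128, 172, 177, 169] arm edge col [200, 202, 127, 124, 174, 72, 85, 78, 58, 58, 57, 56, 55, 57, 54, 55]
w5 [55, 54, 55, 54, 51, 52, 50, 60, 100, 116, 126, 171, 177, 168] arm edge col [197, 192, 194, 108, 149, 170, 70, 64, 60, 59, 59, 58, 55, 60, 54, 56]
w6 [55, 53, 54, 52, 51, 52, 72, 119, 118, 115, 127, 169, 179, 172] arm edge col [196, 195, 209, 224, 113, 145, 173, 62, 62, 61, 60, 60, 58, 59, 59, 57]
w7 [53, 54, 54, 54, 52, 53, 72, 122, 118, 116, 115, 117, 138, 169] arm edge col [195, 196, 203, 205, 113, 133, 173, 63, 62, 61, 62, 60, 58, 60, 60, 57]
w8 [54, 52, 52, 52, 50, 50, 51, 68, 119, 117, 115, 115, 116, 122] arm edge col [197, 195, 196, 195, 146, 110, 176, 99, 59, 59, 59, 56, 56, 58, 58, 59]
w9 [89, 120, 117, 117, 115, 116, 117, 128, 173, 179, 175, 176, 178, 170] arm edge col [208, 165, 112, 175, 68, 59, 60, 60, 59, 59, 58, 59, 63, 55, 52, 51]
```

```bash
python3 - <<'E'
from h import *
c=np.array([.5565,.0437])
for n in('w4','w5','w6','w7','w8','w9'):
    W=dict(np.load(f'pics/{n}.npz'));g=cv2.cvtColor(W['image'],cv2.COLOR_RGB2GRAY);out=[]
    m=(g[100:215,270:345]<115).astype(np.uint8);k,l,s,cc=cv2.connectedComponentsWithStats(m)
    for i in range(1,k):
        if 30<s[i][4]<200 and max(s[i][2:4])<18:
            X=onz(W,*(cc[i]+[270,100]),.037)[:2]-c;out.append((round(np.hypot(*X),4),round(np.degrees(np.arctan2(X[1],X[0])),2)))
    # red cap centroid angle, height .08
    im=W['image'].astype(int);r=(im[:,:,0]>150)&(im[:,:,1]<100)&(im[:,:,2]<100);v,u=np.nonzero(r[:230]);X=onz(W,u.mean(),v.mean(),.08)[:2]-c
    print(n,out,'red',np.degrees(np.arctan2(X[1],X[0])).round(2),len(u))
E
```

```text
w4 [(np.float64(0.0348), np.float64(147.53)), (np.float64(0.0503), np.float64(146.82)), (np.float64(0.0664), np.float64(146.78))] red -122.73 1096
w5 [(np.float64(0.0345), np.float64(143.81)), (np.float64(0.0506), np.float64(143.19)), (np.float64(0.0662), np.float64(143.08))] red -126.44 1153
w6 [(np.float64(0.0345), np.float64(142.27)), (np.float64(0.0504), np.float64(142.12)), (np.float64(0.0663), np.float64(141.68))] red -127.87 1144
w7 [(np.float64(0.0346), np.float64(142.28)), (np.float64(0.0506), np.float64(141.3)), (np.float64(0.0664), np.float64(141.04))] red -128.51 1132
w8 [(np.float64(0.0345), np.float64(141.7)), (np.float64(0.0506), np.float64(141.27)), (np.float64(0.0664), np.float64(141.05))] red -128.66 1118
w9 [(np.float64(0.0344), np.float64(143.81)), (np.float64(0.0507), np.float64(142.3)), (np.float64(0.0662), np.float64(141.96))] red -127.48 1145
```

The arm's screws read 141.04° and 141.96° at the two ends. That 0.9° of play matches a pin in the hole centred near 141.5°, and the knob has dropped in the image. Now I'll release and withdraw.

{"api": "drive_tool", "payload": {
  "moves": [
    {"x":0,"y":-1,"z":0,"rx":0,"ry":0,"rz":0,"fingers":-0.2},
    {"x":0,"y":-2,"z":0,"rx":0,"ry":0,"rz":0,"fingers":-0.2},
    {"x":0,"y":-2,"z":0,"rx":0,"ry":0,"rz":0,"fingers":-0.2},
    {"x":0,"y":-2,"z":-15,"rx":0,"ry":0,"rz":0,"fingers":-0.2},
    {"x":0,"y":-2,"z":-35,"rx":0,"ry":0,"rz":0,"fingers":-0.2},
    {"x":-10,"y":-2,"z":-60,"rx":0,"ry":0,"rz":0,"fingers":-0.2},
    {"x":-20,"y":-2,"z":-60,"rx":0,"ry":0,"rz":0,"fingers":-0.2},
    {"x":-20,"y":-2,"z":-60,"rx":0,"ry":0,"rz":0,"fingers":-0.2}
  ]
}}

```text
time_s: 15.8
tool_pos: [0.4615, 0.1024, 0.1204]
tool_rot: [-180.0, 0.0, -7.5]
force: [-0.5, 1.1, -0.5]
grip_width: 0.0523
grasp_force: 0.0
```

```bash
cat > kn.py <<'E'
from h import *
def washer(W,guess):
    g=cv2.cvtColor(W['image'],cv2.COLOR_RGB2GRAY);u,v=guess;x,y=int(u)-25,int(v)-25
    k,l,s,c=cv2.connectedComponentsWithStats((g[y:y+50,x:x+50]<75).astype(np.uint8))
    i=1+np.argmax(s[1:,4]);return c[i]+[x,y],s[i]
def size(W,xy):
    # black knob-top ring: fit ellipse outer contour
    P=proj(W,[*xy,.077]);g=cv2.cvtColor(W['image'],cv2.COLOR_RGB2GRAY);m=(g<75).astype(np.uint8)
    x,y=(P-30).astype(int);cs,_=cv2.findContours(m[y:y+60,x:x+60],cv2.RETR_CCOMP,cv2.CHAIN_APPROX_NONE)
    for c in cs:
        if len(c)>=12:
            e=cv2.fitEllipse(c);print([round(float(q),1) for q in(e[0][0]+x,e[0][1]+y,*e[1])],len(c))
    return P
E
python3 - <<'E'
from kn import *
W=shot('wrist','w10');s=sensors.get_obs();print(s['tool_pos'],s['force'],s['time_s'])
t=np.radians(141.5);K=[.5565+.092*np.cos(t),.0437+.092*np.sin(t)];print(K)
for z in(.077,.0835):print(z,proj(W,[*K,z]),'px dia knob',W['fx']*.026/((W['R']@[*K,z]+W['t'])[2]))
print(size(W,K))
V=dict(np.load('pics/w3.npz'));print('ref w3 home',[proj(V,[.4646,.0415,z]) for z in(.077,.0835)],size(V,[.4646,.0415]))
E
```

```text
[0.46173782 0.10227151 0.12006367] [-0.634027    0.71840762  0.16952516] 15.85
[np.float64(0.48450004956957793), np.float64(0.10097134657066101)]
0.077 [276.12528808 185.05432705] px dia knob 38.75034364231213
0.0835 [276.07791282 186.93598676] px dia knob 39.87877363580764
[276.8, 182.7, 35.8, 37.9] 105
[275.0, 183.7, 29.5, 31.7] 165
[276.12528808 185.05432705]
[278.4, 219.3, 38.1, 41.0] 115
[278.2, 224.1, 17.8, 18.2] 51
ref w3 home [array([277.09011524, 222.94608197]), array([277.07104468, 225.96458743])] [277.09011524 222.94608197]
```

The overhead view has too little leverage on the knob's height. I'll take two laterally offset views.

{"api": "drive_tool", "payload": {
  "moves": [
    {"x":0,"y":-50,"z":-30,"rx":0,"ry":0,"rz":0,"fingers":-0.2},
    {"x":0,"y":-100,"z":-30,"rx":0,"ry":0,"rz":0,"fingers":-0.2},
    {"x":0,"y":-110,"z":-30,"rx":0,"ry":0,"rz":0,"fingers":-0.2},
    {"x":0,"y":-110,"z":-30,"rx":0,"ry":0,"rz":0,"fingers":-0.2},
    {"x":0,"y":-110,"z":-30,"rx":0,"ry":0,"rz":0,"fingers":-0.2}
  ]
}}

```text
time_s: 16.48
tool_pos: [0.4768, 0.2092, 0.1498]
tool_rot: [179.9, 0.0, -7.7]
force: [0.7, 0.1, 0.6]
grip_width: 0.0522
grasp_force: 0.0
```

```bash
python3 - <<'E'
from kn import *
W=shot('wrist','w11');K=[.4845,.101];print(sensors.get_obs()['tool_pos'],proj(W,[*K,.077]),proj(W,[*K,.0835]));size(W,K)
E
```

```text
[0.47694161 0.20932482 0.15008319] [418.34296244 178.77791814] [421.97314296 180.28157736]
[413.0, 176.5, 32.5, 40.0] 104
[417.1, 189.9, 3.8, 7.3] 16
[427.8, 184.7, 3.4, 6.0] 12
[429.7, 179.3, 3.8, 8.2] 17
[417.3, 177.1, 22.4, 26.3] 113
```

{"api": "drive_tool", "payload": {
  "moves": [
    {"x":0,"y":60,"z":0,"rx":0,"ry":0,"rz":0,"fingers":-0.2},
    {"x":0,"y":120,"z":0,"rx":0,"ry":0,"rz":0,"fingers":-0.2},
    {"x":0,"y":180,"z":0,"rx":0,"ry":0,"rz":0,"fingers":-0.2},
    {"x":0,"y":220,"z":0,"rx":0,"ry":0,"rz":0,"fingers":-0.2},
    {"x":0,"y":220,"z":0,"rx":0,"ry":0,"rz":0,"fingers":-0.2},
    {"x":0,"y":220,"z":0,"rx":0,"ry":0,"rz":0,"fingers":-0.2}
  ]
}}

```text
time_s: 17.27
tool_pos: [0.4477, -0.0068, 0.1505]
tool_rot: [-179.9, -0.0, -7.6]
force: [0.7, 0.4, -0.1]
grip_width: 0.0524
grasp_force: 0.0
```

```bash
python3 - <<'E'
from kn import *
W=shot('wrist','w12');K=[.4845,.101];print(sensors.get_obs()['tool_pos'],proj(W,[*K,.077]),proj(W,[*K,.0835]));size(W,K)
# green cap
V=dict(np.load('pics/w11.npz'));S=shot('scene','s1')
for n,P in(('w11',V),('w12',W)):
    im=P['image'].astype(int);m=((im[:,:,1]-im[:,:,0]>15)&(im[:,:,1]>=im[:,:,2])&(im[:,:,1]<140));m[225:]=0
    k,l,s,c=cv2.connectedComponentsWithStats(m.astype(np.uint8))
    print(n,[(c[i].round(0).tolist(),onz(P,*c[i],.063)[:2].round(4).tolist(),int(s[i][4])) for i in range(1,k) if s[i][4]>60])
E
```

```text
[ 0.44775413 -0.00620845  0.15045674] [131.35986332 178.54907719] [127.60461904 180.03346113]
[137.6, 176.4, 32.9, 41.1] 107
[131.1, 179.2, 16.1, 17.3] 46
w11 []
w12 []
```

The washer separation between the two views is 286 px; 287 px is expected with the pin home and 294 px with it on the ring. So the pin is home, and the arm is clear.

```bash
python3 -c "
from cell import workorder; print(workorder.sign_off())"
```

```text
the job is handed in; nothing more can be done
None
```

I turned the carousel about −40.5° to bring the short (green-capped) vial to the lens, let the pin drop home in that station's hole, backed the arm clear and handed the job in; sign-off gave no verdict. The knob's measured height matches the pin fully home, but I worked out the vial's place from the carousel angle (about 4 mm off the read point plus its play in the cup) and didn't measure it directly.

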